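# Lay out the slide station on the lab bench

## Robot

A 6-joint arm with a two-finger parallel gripper is mounted at the origin on the work surface. World frame = base frame: x ahead of the robot, y to its left, z up, the work surface at z = 0. Lengths are in m, angles in rad, forces in N, time in s.
With the tool pointing down it reaches from about 0.35 to 0.8 m from the base axis. Payload 7.3 kg.
Tool frame: the origin (TCP) lies midway between the tips of the shut fingers; the grasp point (between the pads) lies env.pinch_z behind it (env.pinch_z is the distance from the TCP to the grasp point, in m); z points along the fingers, y is the line along which they close (so a half turn about z gives the same grasp; the last joint's range is limited). The gripper opens to 85 mm and grips with 20 to 120 N. Pads are 22 mm wide; open, the fingers measure 114 mm over their backs; the gripper's body (76 mm by 85 mm) begins 54 mm behind the grasp point. The pads swing forward as they close: fully open they stand 13 mm farther back than shut.
Start: joints at [-1.387, 0.342, 1.524, -0, 1.275, -0.146], TCP at [0.17, -0.497, 0.231] pointing down, gripper open.
Joint ranges: [-2.53, 2.53], [-0.77, 2.02], [0.04, 2.7], [-1, 4.14], [0.28, 2.66], [-3.11, 3.11]. Speed limits (rad/s): [2.57, 2.57, 3.14, 3.14, 3.14, 3.14].

## Interface

Orientations are given as [roll, pitch, yaw] about the fixed x, y, z axes, in that order (R = Rz(yaw) Ry(pitch) Rx(roll)).
In Python, from workcell import env gives the robot as it stands. The module is installed in compiled form; this text tells all that it offers.
- The arm moves only by the shell command python3 -m pendant 'ROWS' [OPENING]. ROWS is JSON, a list that holds one entry, the list of rows, each a list of 4 numbers: the shift along the tool's x, y, z in cm, then the turn about the tool's z in degrees. A call has 1 to 20 rows; each row is the pose to reach, as a shift and turn from the pose commanded when the call began, along the tool's axes at that moment; what a row does not reach only later rows make up. A row lasts 1/12 s, in which the tool goes at most 41.7 mm and 7.16 degrees, less where a joint would pass 70% of its speed; a pose out of reach is approached as far as the arm can. A call with a gripper value outside its range is refused whole. OPENING is the opening, from 0 (shut) to 1 (fully open), set as the call begins (- or left out, the last holds). The fingers move at their own pace and stop on an object; the grip force is fixed at half the most. Time passes only in rows, so rows that repeat a pose let the fingers close. It gives the time, the measured TCP pose, the force, the opening and the grip force at its end, in the units of the state.
- env.read_state(): the state, without advancing time (a new reading comes with each control period).
- env.read_camera(name): name is "side" or "top" or "wrist"; returns (picture, depth): 480x640x3 uint8, red, green, blue; 480x640 float32, m along the optical axis (not along the pixel's ray), 0 where there is no reading.
- env.get_calibration(name): a dict with "fx", "fy", "cx", "cy" (pixels), "camera_from_world" (4x4, takes a point from world to camera coordinates); the wrist camera has in their place "mount" (4x4, takes a point from camera to tool coordinates, whose origin is the TCP and whose axes are the flange's). Camera axes: x right, y up, looking along -z (the intrinsics and any distortion apply to the point x, -y, -z); pixel columns grow to the right and rows downward; lengths in m; the calibration is good to about 2 mm. The wrist camera is an equidistant fisheye: a pixel r from the principal point sees the ray r / f radians off the axis. A picture is of the moment at which its call begins: read the wrist's pose just before it. get_calibration takes no time and is no camera call.
- env.sign_off(): hands the job in; it is judged then, once.
The state is a dict: "time": time; "q": joint angles; "joint_velocities": joint speeds; "joint_efforts": joint torques, N m; "eef_pos": TCP position; "eef_rot": TCP orientation; "contact_force": force on the tool from outside, world axes, zero at the start; "moment": the same for the moment, N m; "width": finger opening in m; "gripper_force": force on a finger pad.
Only numpy, scipy, OpenCV 4.12 (cv2) and the standard library are available. Lean on these libraries where they do the work, as an engineer would, in place of code of your own. Each camera call takes 0.05 s, during which the arm holds its last target. There are 200 camera calls.

## Task

Set up the slide station on the three black mats (left and right as seen from the robot, looking away from its base): the slide box in the middle of the middle mat, squared up with the mat's edges, the reagent bottle in the middle of the mat to its left and the wide jar in the middle of the mat to its right, both kept upright. Lay the small slide mailer flat on top of the slide box, centred on it and lengthwise along it. Leave the little vial, the carton and the pipette where they are.

Things in the scene. Friction and masses are not known exactly. Their poses are not given: they have to be found in the camera images.
- bottle: White plastic reagent bottle standing upright, loose, about 0.15 kg: body 46 mm diameter up to 82 mm, shoulder and neck, then a grey cap 32 mm diameter from 94 to 120 mm above its underside (overall height 120 mm). Origin at the centre of its underside, z up its axis.
- jar: Wide squat specimen jar, white with a grey lid, standing upright, loose, about 0.12 kg: body 54 mm diameter up to 48 mm, lid 58 mm diameter from 48 to 66 mm above its underside. Origin at the centre of its underside, z up its axis.
- slide_box: Flat closed slide box, grey with a black flat lid (does not open) and a pale paper label on top, loose, about 0.15 kg: 96 mm along its x, 60 mm along its y, 34 mm high. Origin at the centre of its underside, z up.
- mailer: Small closed slide mailer, a white plastic bar with a grey end cap (does not open), lying flat, loose, about 0.04 kg: 82 mm along its x, 34 mm along its y, 20 mm high. Origin at the centre of its underside, z up.
- mat_a: One of three identical black square rubber mats lying on the blue table in a loose row from left (+y) to right (-y), fixed down: 110 x 110 x 4 mm, origin at the centre of its underside (its top is 4 mm above the table), x and y along its edges, turned at most 0.2 rad. Which named mat is the left, middle or right one changes from start to start; neighbours are at least 150 mm apart in y.
- mat_b: One of three identical black square rubber mats lying on the blue table in a loose row from left (+y) to right (-y), fixed down: 110 x 110 x 4 mm, origin at the centre of its underside (its top is 4 mm above the table), x and y along its edges, turned at most 0.2 rad. Which named mat is the left, middle or right one changes from start to start; neighbours are at least 150 mm apart in y.
- mat_c: One of three identical black square rubber mats lying on the blue table in a loose row from left (+y) to right (-y), fixed down: 110 x 110 x 4 mm, origin at the centre of its underside (its top is 4 mm above the table), x and y along its edges, turned at most 0.2 rad. Which named mat is the left, middle or right one changes from start to start; neighbours are at least 150 mm apart in y.
- vial: Bystander, leave alone: small amber glass vial with a black cap, standing loose, 26 mm diameter, 52 mm high, among the things to be moved. Origin at the centre of its underside.
- carton: Bystander, leave alone: small white reagent carton with a red band, standing loose, 38 x 38 x 62 mm high, among the things to be moved. Origin at the centre of its underside.
- pipette: Bystander, leave alone: white laboratory pipette lying loose on the table behind the mats (beyond them from the robot), about 265 mm long along its y, 24 mm wide, 25 mm high. Origin on the table under its middle.
There are look-alikes about, which are no part of the job. What is shaped like the mat_a but pink, purple or red is not meant.

How it is judged:
By the outcome, as a careful person would: the job done as asked, in the order asked, and still so for the second after the job is handed in, with the robot touching nothing.
It also fails if it takes over 109 s, if anything falls off the work surface, if the arm or the gripper's body presses on something with over 40 N, if the wrist force passes 120 N, or if a joint passes its speed limit or range.

## Working session

There is one attempt and no reset: what is moved stays moved. The work goes in short steps, Python scripts to look and compute and a shell command to move; the robot and the scene stay as the last step left them, time stands still between calls to the robot, and variables do not carry over. Pictures are saved under pics/ and viewed, at most 14 in all, crops included, and the job is handed in when it is done.

```bash
mkdir -p pics; cat > h.py <<'E'
import numpy as np, cv2
from workcell import env
from scipy.spatial.transform import Rotation as Ro
def ray(name,u,v):
    c=env.get_calibration(name); M=np.linalg.inv(c["camera_from_world"])
    d=np.array([(u-c["cx"])/c["fx"],-(v-c["cy"])/c["fy"],-1.])
    return M[:3,3],M[:3,:3]@d
def onplane(name,u,v,z):
    o,d=ray(name,u,v); return o+d*(z-o[2])/d[2]
def cloud(name,D):
    c=env.get_calibration(name); M=np.linalg.inv(c["camera_from_world"])
    v,u=np.mgrid[:480,:640]
    P=np.stack([(u-c["cx"])/c["fx"]*D,-(v-c["cy"])/c["fy"]*D,-D],-1)
    return P@M[:3,:3].T+M[:3,3]
E
python3 - <<'E'
from h import *
for n in ["top","side"]:
    im,D=env.read_camera(n); np.savez(f"{n}0.npz",im=im,D=D); cv2.imwrite(f"pics/{n}0.png",im[:,:,::-1])
    c=env.get_calibration(n); print(n,{k:(np.round(x,3).tolist()) for k,x in c.items()})
s=env.read_state(); print({k:np.round(v,3).tolist() for k,v in s.items()}, env.pinch_z)
print({k:np.round(x,3).tolist() for k,x in env.get_calibration("wrist").items()})
E
```

```text
top {'fx': 573.871, 'fy': 573.871, 'cx': 321.795, 'cy': 253.977, 'camera_from_world': [[-0.023, -1.0, -0.011, -0.06], [0.996, -0.024, 0.09, -0.511], [-0.09, -0.009, 0.996, -1.246], [0.0, 0.0, 0.0, 1.0]]}
side {'fx': 565.411, 'fy': 565.411, 'cx': 325.812, 'cy': 241.185, 'camera_from_world': [[-0.91, -0.414, 0.018, 0.446], [0.27, -0.56, 0.783, -0.222], [-0.314, 0.718, 0.621, -1.097], [0.0, 0.0, 0.0, 1.0]]}
{'time': 0.1, 'q': [-1.387, 0.343, 1.525, -0.0, 1.275, -0.146], 'joint_velocities': [0.0, -0.002, -0.001, -0.001, 0.001, 0.001], 'joint_efforts': [0.002, -43.445, -24.649, -0.0, 0.005, -0.0], 'eef_pos': [0.17, -0.496, 0.231], 'eef_rot': [-3.14, -0.0, 0.33], 'contact_force': [0.094, -0.878, 0.374], 'moment': [0.01, 0.043, -0.013], 'gripper_force': 0.0, 'width': 0.085} 0.0187
{'fx': 371.648, 'fy': 371.648, 'cx': 311.316, 'cy': 241.678, 'mount': [[0.001, 0.946, 0.323, 0.084], [1.0, -0.001, -0.0, -0.0], [0.0, 0.323, -0.946, -0.143], [0.0, 0.0, 0.0, 1.0]]}
```

View pics/top0.png

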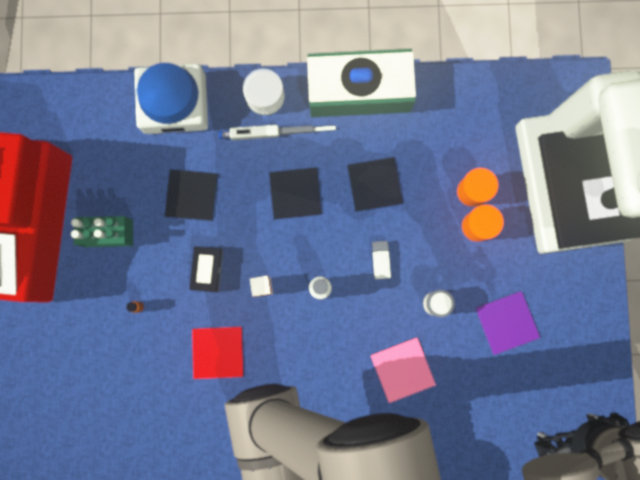

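View pics/side0.png

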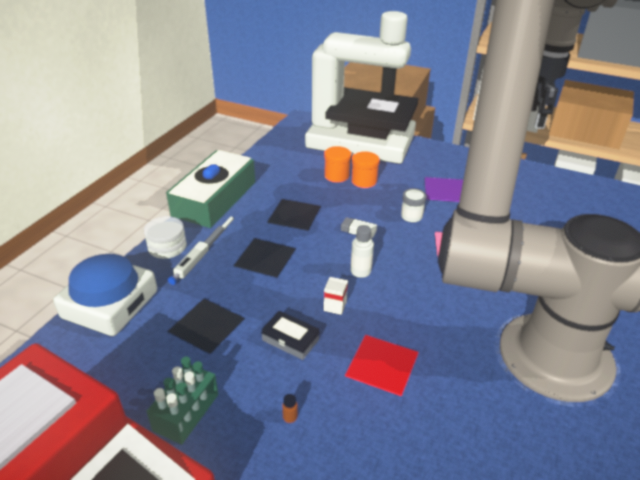

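Top view: mats at (191,194), (296,193), (376,184); the look-alike mats are red (218,352), pink (403,370) and purple (508,322). The slide box is at (206,269), carton (260,286), bottle (320,288), mailer (381,260), vial (135,307). The white jar is at (438,303). The orange pots at (478,187) and (483,222) could be mistaken for it, and so could the white stack at (264,92). The side view agrees.

```bash
cat > meas.py <<'E'
from h import *
im,D=(lambda z:(z["im"],z["D"]))(np.load("top0.npz"))
hsv=cv2.cvtColor(im,cv2.COLOR_RGB2HSV)
W=cloud("top",D)
def rect(mask,seed,z,name):
    n,l,st,ce=cv2.connectedComponentsWithStats(mask.astype(np.uint8))
    k=l[seed[1],seed[0]]
    if k==0: print(name,"no",hsv[seed[1],seed[0]],W[seed[1],seed[0]]);return
    cs,_=cv2.findContours((l==k).astype(np.uint8),cv2.RETR_EXTERNAL,cv2.CHAIN_APPROX_NONE)
    c=max(cs,key=cv2.contourArea)[:,0]
    P=np.array([onplane("top",u,v,z)[:2] for u,v in c])
    (cx,cy),(w,h),a=cv2.minAreaRect((P*1000).astype(np.float32))
    m=cv2.moments((P*1000).astype(np.float32).reshape(-1,1,2))
    zz=W[...,2][l==k]
    print(name,"ctr %.1f %.1f size %.1f %.1f ang %.1f"%(cx,cy,w,h,a),"centroid %.1f %.1f"%(m['m10']/m['m00'],m['m01']/m['m00']),"zmed %.3f z95 %.3f"%(np.median(zz),np.percentile(zz,95)))
H,S,V=[hsv[...,i].astype(int) for i in range(3)]
black=(V<70)&(S<120)
for s,n in [((191,194),"L"),((296,193),"M"),((376,184),"R")]: rect(black,s,.004,n)
Z=W[...,2]
rect(Z>.02,(206,269),.034,"box")
rect(Z>.01,(381,260),.020,"mailer")
rect(Z>.085,(320,288),.120,"bottle")
rect(Z>.05,(438,303),.066,"jar")
rect(Z>.05,(260,286),.062,"carton")
rect(Z>.03,(135,307),.052,"vial")
white=(S<80)&(V>130)
rect(white,(206,269),.034,"label"); rect(white,(381,260),.02,"mailerwhite");rect(white,(438,303),.066,"jarlidwhite");rect(white,(320,288),.12,"bottlew")
E
python3 meas.py
python3 -c "
import cv2;a=cv2.imread('pics/top0.png')[140:330,120:470];cv2.imwrite('pics/crop0.png',cv2.resize(a,None,fx=2.2,fy=2.2,interpolation=cv2.INTER_CUBIC))"
```

```text
L ctr 653.3 223.6 size 106.4 106.1 ang 83.4 centroid 653.6 224.1 zmed 0.005 z95 0.009
M ctr 651.8 -14.6 size 101.6 103.2 ang 5.0 centroid 652.2 -14.4 zmed 0.004 z95 0.009
R ctr 667.7 -195.6 size 102.1 103.3 ang 8.3 centroid 667.5 -195.2 zmed 0.004 z95 0.009
box ctr 482.9 184.8 size 63.0 97.0 ang 83.5 centroid 482.9 184.9 zmed 0.034 z95 0.039
mailer ctr 495.7 -201.8 size 82.2 34.7 ang 2.2 centroid 495.4 -201.8 zmed 0.020 z95 0.025
bottle ctr 433.6 -66.2 size 36.5 37.5 ang 5.8 centroid 433.5 -66.3 zmed 0.120 z95 0.125
jar ctr 396.3 -318.7 size 57.0 56.9 ang 87.5 centroid 396.0 -318.9 zmed 0.066 z95 0.071
carton ctr 441.9 61.8 size 38.6 39.5 ang 8.1 centroid 441.9 61.9 zmed 0.062 z95 0.066
vial ctr 403.9 336.4 size 30.4 21.4 ang 88.7 centroid 403.9 337.4 zmed 0.050 z95 0.056
label ctr 482.6 186.2 size 34.5 64.5 ang 83.3 centroid 482.7 186.1 zmed 0.035 z95 0.039
mailerwhite ctr 493.3 -202.4 size 85.5 40.7 ang 2.5 centroid 492.5 -202.4 zmed 0.020 z95 0.024
jarlidwhite ctr 395.4 -314.5 size 65.5 54.8 ang 88.7 centroid 395.0 -315.0 zmed 0.066 z95 0.070
bottlew ctr 432.2 -66.6 size 46.7 46.6 ang 88.7 centroid 432.3 -66.9 zmed 0.089 z95 0.124
```

View pics/crop0.png

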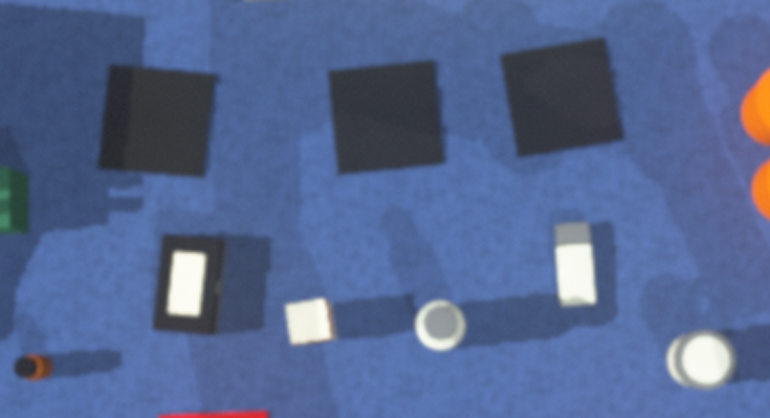

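Crop: box (187,283) with black lid and pale label, bottle (440,323) with grey cap, mailer (576,265) with grey end, white jar (705,358), and three black mats at the top. All the sizes match the description. Next I refine the mats and work out the approach to the box.

```bash
cat > go.py <<'E'
# go.py x y z yawdeg (mm, deg): print the tool-frame shift and turn from here
import sys; from h import *
def shift(x,y,z,yaw,s=None):
    s=s or env.read_state(); R=Ro.from_euler("xyz",s["eef_rot"])
    d=R.inv().apply(np.array([x,y,z])/1000-s["eef_pos"])*100
    t=-((yaw-np.degrees(s["eef_rot"][2])+90)%180-90)
    return np.round(np.r_[d,t],2).tolist()
if __name__=="__main__":
    s=env.read_state()
    print("pos",np.round(s["eef_pos"]*np.array(1000),1),"rot",np.round(np.degrees(s["eef_rot"]),1),"t",s["time"])
    a=list(map(float,sys.argv[1:]))
    for i in range(0,len(a),4): print(a[i:i+4],"->",shift(*a[i:i+4],s))
E
cat >> meas.py <<'E'
for th in (80,90,100):
  b=(V<th)&(S<140)
  print(th)
  for s,n in [((191,194),"L"),((296,193),"M"),((376,184),"R")]: rect(b,s,.004,n)
E
python3 meas.py | tail -12; python3 go.py 450 -250 230 -6.5  483 185 230 -6.5  483 185 60 -6.5
```

```text
box ctr 482.9 184.8 size 63.0 97.0 ang 83.5 centroid 482.9 184.9 zmed 0.034 z95 0.039
mailer ctr 495.7 -201.8 size 82.2 34.7 ang 2.2 centroid 495.4 -201.8 zmed 0.020 z95 0.025
bottle ctr 433.6 -66.2 size 36.5 37.5 ang 5.8 centroid 433.5 -66.3 zmed 0.120 z95 0.125
jar ctr 396.3 -318.7 size 57.0 56.9 ang 87.5 centroid 396.0 -318.9 zmed 0.066 z95 0.071
carton ctr 441.9 61.8 size 38.6 39.5 ang 8.1 centroid 441.9 61.9 zmed 0.062 z95 0.066
vial ctr 403.9 336.4 size 30.4 21.4 ang 88.7 centroid 403.9 337.4 zmed 0.050 z95 0.056
label ctr 482.6 186.2 size 34.5 64.5 ang 83.3 centroid 482.7 186.1 zmed 0.035 z95 0.039
mailerwhite ctr 493.3 -202.4 size 85.5 40.7 ang 2.5 centroid 492.5 -202.4 zmed 0.020 z95 0.024
jarlidwhite ctr 395.4 -314.5 size 65.5 54.8 ang 88.7 centroid 395.0 -315.0 zmed 0.066 z95 0.070
bottlew ctr 432.2 -66.6 size 46.7 46.6 ang 88.7 centroid 432.3 -66.9 zmed 0.089 z95 0.124
80
L ctr 653.5 223.2 size 108.7 108.0 ang 83.4 centroid 653.7 223.7 zmed 0.005 z95 0.009
pos [ 170.  -496.3  230.7] rot [-179.9   -0.    18.9] t 0.1
[450.0, -250.0, 230.0, -6.5] -> [34.47, -14.24, 0.09, 25.4]
[483.0, 185.0, 230.0, -6.5] -> [51.68, -54.32, 0.16, 25.4]
[483.0, 185.0, 60.0, -6.5] -> [51.68, -54.3, 17.16, 25.4]Traceback (most recent call last):
  File "meas.py", line 31, in <module>
    for s,n in [((191,194),"L"),((296,193),"M"),((376,184),"R")]: rect(b,s,.004,n)
                                                                  ~~~~^^^^^^^^^^^^
  File "meas.py", line 11, in rect
    P=np.array([onplane("top",u,v,z)[:2] for u,v in c])
                ~~~~~~~^^^^^^^^^^^^^
  File "h.py", line 9, in onplane
    o,d=ray(name,u,v); return o+d*(z-o[2])/d[2]
        ~~~^^^^^^^^^^
  File "h.py", line 5, in ray
    c=env.get_calibration(name); M=np.linalg.inv(c["camera_from_world"])
ValueError: time passes only in moves, steps and waits
```

```bash
sed -i 's/^import numpy.*/import numpy as np, cv2, functools/; s/^def ray/@functools.lru_cache\ndef cal(n): return env.get_calibration(n)\ndef ray/; s/c=env.get_calibration(name)/c=cal(name)/' h.py
python3 -m pendant '[[[34.5,-14.2,0,25],[34.5,-14.2,0,25],[34.5,-14.2,0,25],[34.5,-14.2,0,25],[34.5,-14.2,0,25],[34.5,-14.2,0,25],[34.5,-14.2,0,25],[34.5,-14.2,0,25],[51.7,-54.3,0,25.4],[51.7,-54.3,0,25.4],[51.7,-54.3,0,25.4],[51.7,-54.3,0,25.4],[51.7,-54.3,0,25.4],[51.7,-54.3,0,25.4],[51.7,-54.3,0,25.4],[51.7,-54.3,0,25.4],[51.7,-54.3,0,25.4],[51.7,-54.3,0,25.4],[51.7,-54.3,0,25.4],[51.7,-54.3,0,25.4]]]' 1
python3 meas.py | tail -6
python3 - <<'E'
from h import *
s=env.read_state(); im,D=env.read_camera("wrist"); cv2.imwrite("pics/w1.png",im[:,:,::-1])
print(s["eef_pos"])
E
python3 go.py 483 185 230 -6.5 483 185 60 -6.5
```

```text
time: 1.77
eef_pos: [0.4831, 0.1891, 0.2309]
eef_rot: [-3.14, 0.0, -0.11]
contact_force: [-0.3, -0.8, -0.9]
width: 0.0853
gripper_force: 0.0
M ctr 652.0 -14.7 size 105.7 108.4 ang 4.4 centroid 652.1 -14.8 zmed 0.004 z95 0.009
R ctr 667.8 -195.8 size 106.5 107.8 ang 8.3 centroid 667.8 -195.6 zmed 0.004 z95 0.009
100
L ctr 653.2 222.9 size 113.9 112.7 ang 83.0 centroid 653.9 223.9 zmed 0.004 z95 0.009
M ctr 651.8 -15.0 size 107.5 111.0 ang 4.3 centroid 652.0 -14.9 zmed 0.004 z95 0.009
R ctr 667.9 -196.3 size 108.8 110.7 ang 8.3 centroid 667.8 -195.6 zmed 0.004 z95 0.009
[0.4830858  0.18908545 0.23086502]
pos [483.2 189.6 230.7] rot [-179.9    0.    -6.3] t 1.8167
[483.0, 185.0, 230.0, -6.5] -> [0.03, 0.46, 0.07, 0.25]
[483.0, 185.0, 60.0, -6.5] -> [0.04, 0.49, 17.07, 0.25]
```

View pics/w1.png

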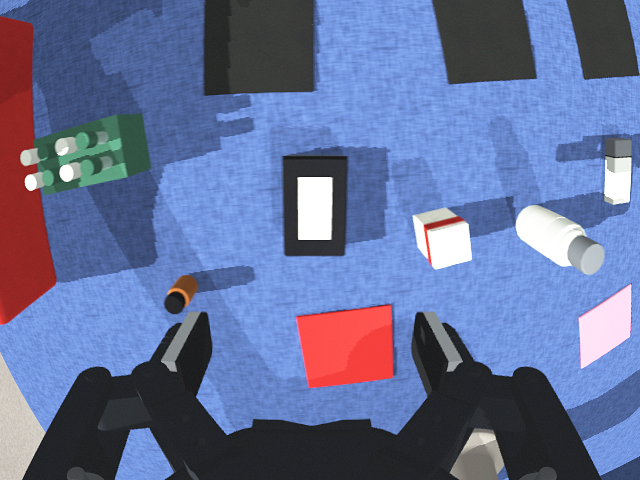

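The wrist view shows the box at (315,205), square to the image axes. The carton is at (442,238), the bottle at (560,240) and the vial at (180,293), all well clear. I'll let the arm settle and cross-check the box and mats from the wrist.

```bash
cat > w.py <<'E'
# wrist measuring: w.py saves a frame; fn pix(u,v,z) -> world
from h import *
def snap(tag=None):
    s=env.read_state(); im,D=env.read_camera("wrist")
    if tag: cv2.imwrite(f"pics/{tag}.png",im[:,:,::-1])
    return s,im,D
def wp(s,uv,z):
    c=cal("wrist"); uv=np.atleast_2d(uv).astype(float)
    d=uv-[c["cx"],c["cy"]]; r=np.hypot(*d.T)+1e-9; t=r/c["fx"]
    k=np.sin(t)/r; v=np.c_[d[:,0]*k,-d[:,1]*k,-np.cos(t)]
    M=np.array(c["mount"]); R=Ro.from_euler("xyz",s["eef_rot"])
    o=R.apply(M[:3,3])+s["eef_pos"]; v=R.apply(v@M[:3,:3].T)
    return (o+v*((z-o[2])/v[:,2])[:,None])*1000
def comp(mask,seed):
    n,l,st,ce=cv2.connectedComponentsWithStats(mask.astype(np.uint8)); k=l[seed[1],seed[0]]
    cs,_=cv2.findContours((l==k).astype(np.uint8),cv2.RETR_EXTERNAL,cv2.CHAIN_APPROX_NONE)
    return max(cs,key=cv2.contourArea)[:,0] if k else None
def wrect(s,mask,seed,z,name):
    c=comp(mask,seed)
    if c is None: print(name,"none");return
    P=wp(s,c,z)[:,:2].astype(np.float32); (x,y),(w,h),a=cv2.minAreaRect(P)
    m=cv2.moments(P.reshape(-1,1,2))
    print(name,"ctr %.1f %.1f size %.1f %.1f ang %.1f centroid %.1f %.1f"%(x,y,w,h,a,m['m10']/m['m00'],m['m01']/m['m00']))
E
python3 -m pendant '[[[0,0,0,0],[0,0,0,0]]]'
python3 - <<'E'
from w import *
s,im,D=snap()
hsv=cv2.cvtColor(im,cv2.COLOR_RGB2HSV); V=hsv[...,2]; S=hsv[...,1]
print(s["eef_pos"],hsv[180,300],hsv[205,315],hsv[40,270],hsv[150,210])
wrect(s,(V>200)&(S<50),(315,205),.034,"label")
b=(V<75)&(S<110); wrect(s,b,(290,165),.034,"boxlid")
wrect(s,b,(270,40),.004,"L"); wrect(s,b,(480,40),.004,"M")
E
python3 go.py 483 185 230 -6.5 483 185 60 -6.5
```

```text
time: 1.98
eef_pos: [0.483, 0.1841, 0.2308]
eef_rot: [3.141, 0.001, -0.113]
contact_force: [1.3, -0.1, -0.3]
width: 0.0855
gripper_force: 0.0
[0.48296414 0.18405332 0.23080953] [  0   0 255] [  0   0 255] [60  9 59] [111 131 154]
label ctr 483.2 185.7 size 30.8 60.2 ang 83.6 centroid 483.0 185.7
boxlid ctr 484.7 185.5 size 59.3 96.4 ang 83.6 centroid 484.8 185.5
L ctr 650.7 223.6 size 108.9 102.7 ang 83.6 centroid 648.7 224.2
M ctr 642.4 -14.2 size 90.1 109.9 ang 4.5 centroid 642.3 -14.1
pos [483.1 183.5 231. ] rot [180.    0.   -6.5] t 2.0333
[483.0, 185.0, 230.0, -6.5] -> [-0.02, -0.15, 0.1, -0.04]
[483.0, 185.0, 60.0, -6.5] -> [-0.01, -0.16, 17.1, -0.04]
```

```bash

python3 -m pendant '[[[0,-0.1,4,0],[0,-0.1,8,0],[0,-0.1,12,0],[0,-0.1,16,0],[0,-0.1,19,0],[0,-0.1,21,0],[0,-0.1,22.4,0],[0,-0.1,22.7,0],[0,-0.1,22.7,0],[0,-0.1,22.7,0]]]' 1
python3 -m pendant '[[[0,0,0,0],[0,0,0,0],[0,0,0,0],[0,0,0,0],[0,0,0,0],[0,0,0,0],[0,0,0,0],[0,0,0,0],[0,0,0,0],[0,0,0,0]]]' 0
python3 go.py 652 -14.7 120 4.5 483 185 120 -6.5
```

```text
time: 2.87
eef_pos: [0.4842, 0.1847, 0.0051]
eef_rot: [-3.141, -0.001, -0.115]
contact_force: [-0.2, 1.3, -0.1]
width: 0.0852
gripper_force: 0.0
time: 3.7
eef_pos: [0.4843, 0.1855, 0.0057]
eef_rot: [-3.141, -0.003, -0.113]
contact_force: [-1.0, -1.9, 6.0]
width: 0.0588
gripper_force: 65.3
pos [484.3 185.5   5.7] rot [-1.8e+02 -1.0e-01 -6.5e+00] t 3.7
[652.0, -14.7, 120.0, 4.5] -> [18.95, 17.98, -11.39, -11.0]
[483.0, 185.0, 120.0, -6.5] -> [-0.1, 0.06, -11.43, 0.0]
```

```bash

python3 -m pendant '[[[0,0,-4,0],[0,0,-8,0],[0,0,-11.4,0],[3,3,-11.4,-4],[6,5.8,-11.4,-8],[9,8.6,-11.4,-11],[12,11.4,-11.4,-11],[14.5,13.8,-11.4,-11],[16.5,15.8,-11.4,-11],[18,17.2,-11.4,-11],[19,18,-11.4,-11],[19,18,-11.4,-11],[19,18,-11.4,-11],[19,18,-11.4,-11]]]'
python3 go.py 652 -14.7 60 4.5 652 -14.7 10.7 4.5
python3 - <<'E'
from w import *
s,im,D=snap("w2")
E
```

```text
time: 4.87
eef_pos: [0.6511, -0.0141, 0.1183]
eef_rot: [-3.141, 0.001, 0.079]
contact_force: [0.1, 0.3, -1.4]
width: 0.059
gripper_force: 65.9
pos [651.1 -14.1 118.3] rot [-180.     0.     4.5] t 4.8667
[652.0, -14.7, 60.0, 4.5] -> [0.09, 0.07, 5.83, 0.03]
[652.0, -14.7, 10.7, 4.5] -> [0.1, 0.07, 10.76, 0.03]
```

View pics/w2.png

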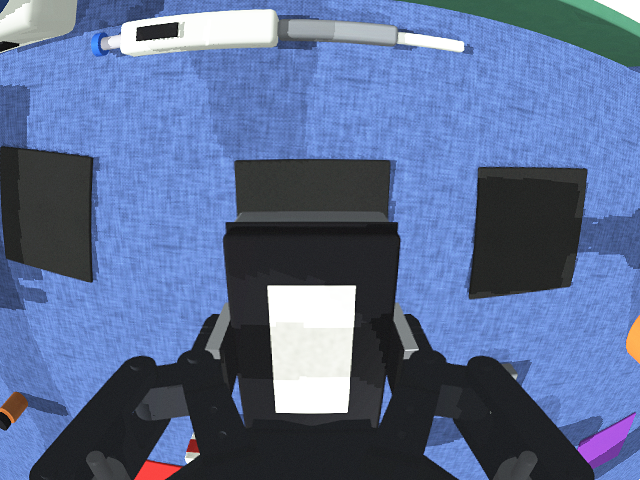

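The box is held with its label at (311,348). The middle mat at (312,188) is aligned with it, so I lower and release.

```bash

python3 -m pendant '[[[0.1,0.05,4,0],[0.1,0.05,7.5,0],[0.1,0.05,9.3,0],[0.1,0.05,10.2,0],[0.1,0.05,10.6,0],[0.1,0.05,10.7,0],[0.1,0.05,10.7,0],[0.1,0.05,10.7,0]]]'
python3 -m pendant '[[[0,0,0,0],[0,0,0,0],[0,0,0,0],[0,0,0,0],[0,0,0,0],[0,0,-4,0],[0,0,-8,0],[0,0,-12,0],[-4,0,-16,0],[-6,0,-20,0],[-8,0,-20,0],[-8,0,-20,0],[-8,0,-20,0],[-8,0,-20,0]]]' 1
python3 - <<'E'
from w import *
s,im,D=snap("w3")
hsv=cv2.cvtColor(im,cv2.COLOR_RGB2HSV); V=hsv[...,2]; S=hsv[...,1]
np.savez("w3.npz",im=im,p=s["eef_pos"],r=s["eef_rot"])
E
python3 go.py 433 -66.5 230 0 433 -66.5 100 0
```

```text
time: 5.58
eef_pos: [0.654, -0.0153, 0.0131]
eef_rot: [3.141, -0.003, 0.079]
contact_force: [0.1, -1.1, -1.9]
width: 0.059
gripper_force: 65.9
time: 6.75
eef_pos: [0.5734, -0.0216, 0.2109]
eef_rot: [-3.142, 0.0, 0.078]
contact_force: [-0.2, -0.3, -0.4]
width: 0.0857
gripper_force: 0.0
pos [573.4 -21.6 210.2] rot [-1.8e+02  1.0e-01  4.5e+00] t 6.8
[433.0, -66.5, 230.0, 0.0] -> [-14.36, 3.38, -1.96, 4.49]
[433.0, -66.5, 100.0, 0.0] -> [-14.34, 3.38, 11.04, 4.49]
```

View pics/w3.png

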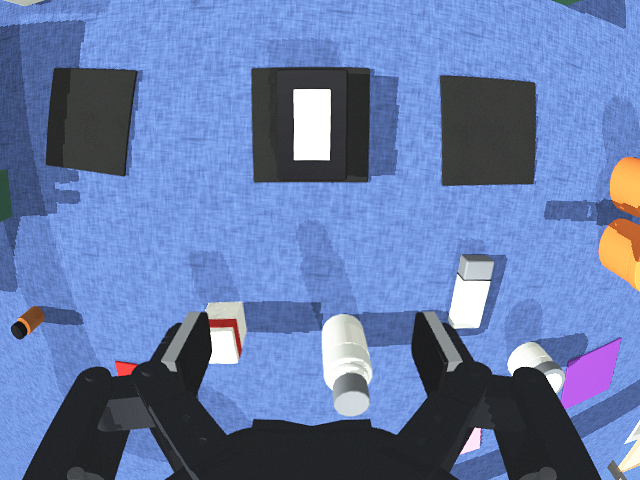

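The wrist view shows the box on the middle mat, with its label at (312,124). The left mat is at (92,120) and the right one at (488,130). Now I measure them.

```bash

python3 - <<'E'
from w import *
z=np.load("w3.npz"); im=z["im"]; s=dict(eef_pos=z["p"],eef_rot=z["r"])
hsv=cv2.cvtColor(im,cv2.COLOR_RGB2HSV); V=hsv[...,2]; S=hsv[...,1]
print(hsv[170,310],hsv[120,350],hsv[120,360],hsv[120,262],hsv[100,400])
wrect(s,(V>200)&(S<50),(312,124),.034+.004,"label")
b=(V<80)&(S<110)
wrect(s,b,(92,120),.004,"L"); wrect(s,b,(488,130),.004,"R"); wrect(s,b,(258,100),.004,"M+box")
h=hsv[...,0]; box=((h>110)&b)
for t in [(310,174)]: wrect(s,cv2.morphologyEx(((h>105)&(h<170)&b|((V>200)&(S<50))).astype(np.uint8),cv2.MORPH_OPEN,np.ones((3,3))),t,.038,"lid")
E
```

```text
[132  25  51] [105  12  44] [105  13  40] [78 21 61] [110 123 218]
label ctr 652.8 -15.1 size 59.8 30.8 ang 4.8 centroid 652.8 -15.1
L ctr 654.0 222.2 size 110.4 109.4 ang 83.7 centroid 654.1 222.2
R ctr 668.4 -194.6 size 108.9 109.6 ang 8.3 centroid 668.5 -194.4
M+box ctr 652.2 -14.0 size 108.5 108.9 ang 4.8 centroid 652.1 -14.0
lid ctr 653.1 -14.9 size 93.6 59.8 ang 5.0 centroid 651.8 -14.6
```

Everything is within about 1 mm. Next is the bottle, gripped by its cap.

```bash

python3 -m pendant '[[[-4,1,-2,4.5],[-7,2,-2,4.5],[-10,2.6,-2,4.5],[-12.5,3.1,-2,4.5],[-14.4,3.4,-2,4.5],[-14.4,3.4,-2,4.5],[-14.4,3.4,-2,4.5],[-14.4,3.4,-2,4.5],[-14.4,3.4,1,4.5],[-14.4,3.4,4,4.5],[-14.4,3.4,8,4.5],[-14.4,3.4,11,4.5],[-14.4,3.4,12.6,4.5],[-14.4,3.4,13,4.5],[-14.4,3.4,13,4.5],[-14.4,3.4,13,4.5]]]'
python3 go.py 433 -66.5 80 0
python3 - <<'E'
from w import *
s,im,D=snap("w4")
E
```

```text
time: 8.13
eef_pos: [0.4334, -0.0669, 0.0816]
eef_rot: [3.141, -0.001, 0.0]
contact_force: [0.3, -0.4, -0.6]
width: 0.085
gripper_force: 0.0
pos [433.4 -66.9  81.6] rot [180.  -0.   0.] t 8.1333
[433.0, -66.5, 80.0, 0.0] -> [-0.04, -0.04, 0.16, 0.02]
```

View pics/w4.png

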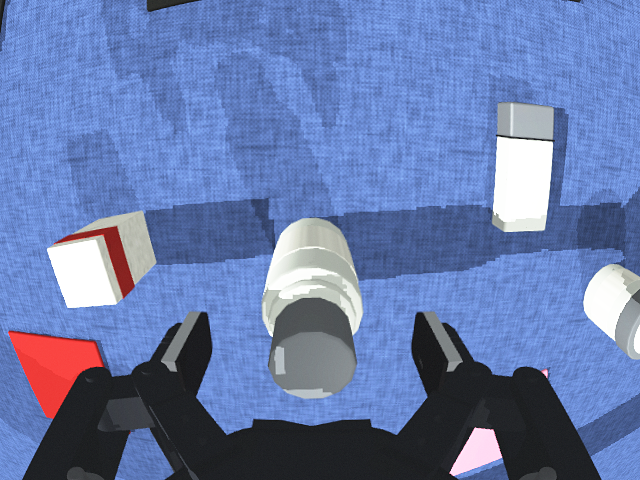

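The cap sits between the pads at (312,350). Close, lift and read.

```bash

python3 -m pendant '[[[0,0,0,0],[0,0,0,0],[0,0,0,0],[0,0,0,0],[0,0,0,0],[0,0,0,0],[0,0,0,0],[0,0,0,0],[0,0,0,0],[0,0,0,0],[0,0,0,0],[0,0,0,0]]]' 0
python3 go.py 653.8 222.8 200 0
```

```text
time: 9.18
eef_pos: [0.4327, -0.067, 0.0823]
eef_rot: [3.141, -0.002, -0.0]
contact_force: [-1.5, 0.4, 8.1]
width: 0.0351
gripper_force: 58.9
pos [432.7 -67.   82.3] rot [ 1.8e+02 -1.0e-01 -0.0e+00] t 9.1833
[653.8, 222.8, 200.0, 0.0] -> [22.13, -28.98, -11.75, -0.01]
```

```bash

python3 -m pendant '[[[0,0,-1,0],[0,0,-3,0],[0,0,-6,0],[0,0,-9,0],[0,0,-11.8,0],[0,0,-11.8,0],[0,0,-11.8,0]]]'
python3 - <<'E'
from w import *
s,im,D=snap("w5")
E
python3 go.py 653.8 222.8 200 0
```

```text
time: 9.77
eef_pos: [0.4328, -0.067, 0.2005]
eef_rot: [3.14, -0.003, -0.0]
contact_force: [-1.5, 0.3, -1.7]
width: 0.0351
gripper_force: 60.2
pos [431.9 -66.7 199.2] rot [180.  -0.  -0.] t 9.8167
[653.8, 222.8, 200.0, 0.0] -> [22.19, -28.96, -0.08, -0.01]
```

View pics/w5.png

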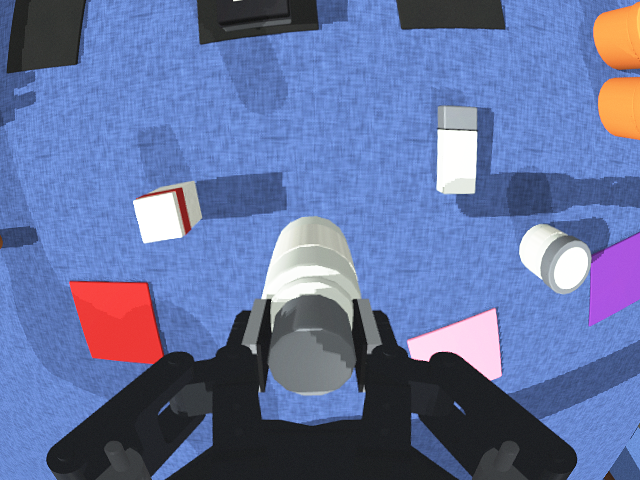

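The bottle hangs upright in the fingers at (312,345). Now carry it to the left mat.

```bash

python3 -m pendant '[[[1.5,-2,0,0],[3.6,-4.7,0,0],[5.7,-7.5,0,0],[7.8,-10.2,0,0],[9.9,-13,0,0],[12,-15.7,0,0],[14.1,-18.5,0,0],[16.2,-21.2,0,0],[18.3,-24,0,0],[20,-26.2,0,0],[21.2,-27.8,0,0],[22,-28.7,0,0],[22.15,-28.95,0,0],[22.15,-28.95,0,0],[22.15,-28.95,0,0],[22.15,-28.95,0,0]]]'
python3 go.py 653.8 222.8 87 0
```

```text
time: 11.15
eef_pos: [0.6532, 0.2217, 0.1987]
eef_rot: [3.141, 0.001, -0.001]
contact_force: [-0.5, 0.2, -1.7]
width: 0.0347
gripper_force: 60.2
pos [653.2 221.7 198.7] rot [ 1.8e+02  1.0e-01 -0.0e+00] t 11.15
[653.8, 222.8, 87.0, 0.0] -> [0.08, -0.12, 11.17, -0.05]
```

```bash

python3 -m pendant '[[[0.05,-0.1,2,0],[0.05,-0.1,5,0],[0.05,-0.1,8,0],[0.05,-0.1,10,0],[0.05,-0.1,10.8,0],[0.05,-0.1,11.1,0],[0.05,-0.1,11.1,0],[0.05,-0.1,11.1,0],[0.05,-0.1,11.1,0]]]'
python3 -c "
from w import *
s=env.read_state();print(s['eef_pos'],s['contact_force'])"
python3 go.py 653.8 222.8 87 0
```

```text
time: 11.9
eef_pos: [0.6553, 0.2238, 0.0904]
eef_rot: [-3.141, -0.003, -0.0]
contact_force: [-1.4, -0.7, -1.9]
width: 0.0348
gripper_force: 60.2
[0.65527429 0.22377069 0.09037294] [-1.43651161 -0.7107468  -1.89274422]
pos [655.3 223.8  90.4] rot [-180.    -0.2   -0. ] t 11.9
[653.8, 222.8, 87.0, 0.0] -> [-0.15, 0.1, 0.34, -0.01]
```

```bash

python3 -m pendant '[[[-0.1,0.05,0.1,0],[-0.1,0.05,0.15,0],[-0.1,0.05,0.2,0],[-0.1,0.05,0.2,0],[-0.1,0.05,0.2,0]]]'
```

```text
time: 12.32
eef_pos: [0.6534, 0.2232, 0.0865]
eef_rot: [3.142, -0.0, -0.0]
contact_force: [-1.3, 0.3, -0.3]
width: 0.0347
gripper_force: 60.3
```

```bash

python3 -m pendant '[[[0,0,0,0],[0,0,0,0],[0,0,0,0],[0,0,0,0],[0,0,0,0],[0,0,0,0],[0,0,-3,0],[0,0,-6,0],[0,0,-9,0],[0,0,-12,0],[0,0,-14,0],[0,0,-14,0],[0,0,-14,0]]]' 1
python3 - <<'E'
from w import *
s,im,D=snap("w6")
im,D=env.read_camera("top"); cv2.imwrite("pics/top1.png",im[:,:,::-1])
W=cloud("top",D); l=(W[...,2]>.1)&(abs(W[...,0]-.654)<.06)&(abs(W[...,1]-.223)<.06)
P=W[l]; print(len(P),P.mean(0),P.min(0),P.max(0))
E
python3 go.py 600 100 226 0 395 -318 226 0
```

```text
time: 13.4
eef_pos: [0.6537, 0.2233, 0.2277]
eef_rot: [-3.141, -0.003, -0.0]
contact_force: [0.2, -0.3, -1.2]
width: 0.0855
gripper_force: 0.0
8128 [0.64117847 0.21695651 0.52774719] [0.5940349  0.16300003 0.1008899 ] [0.70914838 0.28299174 0.58881315]
pos [652.6 223.1 224.8] rot [ 1.8e+02  1.0e-01 -0.0e+00] t 13.5
[600.0, 100.0, 226.0, 0.0] -> [-5.26, 12.31, -0.1, -0.01]
[395.0, -318.0, 226.0, 0.0] -> [-25.76, 54.11, -0.02, -0.01]
```

View pics/w6.png

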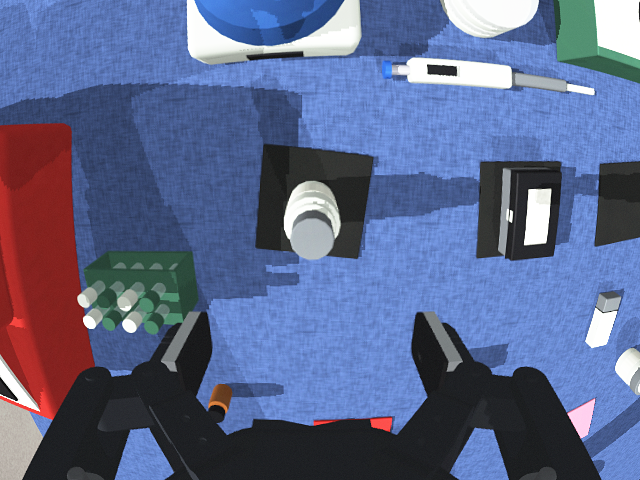

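The bottle is upright on the left mat, with its cap at (313,240). Next, over to the jar.

```bash

python3 -m pendant '[[[-1.6,3.5,0,0],[-3.3,7,0,0],[-4.9,10.5,0,0],[-6.6,14,0,0],[-8.2,17.5,0,0],[-9.9,21,0,0],[-11.5,24.5,0,0],[-13.2,28,0,0],[-14.8,31.5,0,0],[-16.5,35,0,0],[-18.1,38.5,0,0],[-19.8,42,0,0],[-21.4,45.5,0,0],[-23,49,0,0],[-24.5,52,0,0],[-25.4,53.6,0,0],[-25.7,54.2,0,0],[-25.7,54.2,0,0],[-25.7,54.2,0,0],[-25.7,54.2,0,0]]]'
python3 go.py 396 -318.8 28 0
python3 - <<'E'
from w import *
s,im,D=snap("w7")
im,D=env.read_camera("top"); cv2.imwrite("pics/top1.png",im[:,:,::-1])
W=cloud("top",D); l=(W[...,2]>.1)&(abs(W[...,0]-.654)<.06)&(abs(W[...,1]-.223)<.06)
P=W[l]; print(len(P),P.mean(0),(P.min(0)+P.max(0))/2,P.max(0)-P.min(0))
E
```

```text
time: 15.17
eef_pos: [0.3967, -0.3175, 0.2258]
eef_rot: [-3.14, 0.001, 0.001]
contact_force: [0.5, 0.9, -0.0]
width: 0.0858
gripper_force: 0.0
pos [ 396.7 -317.5  225.8] rot [-1.799e+02  0.000e+00  1.000e-01] t 15.1667
[396.0, -318.8, 28.0, 0.0] -> [-0.06, 0.16, 19.78, 0.07]
224 [0.65388946 0.22197237 0.12192287] [0.65575724 0.22412735 0.11558144] [0.03264669 0.03236707 0.02873659]
```

View pics/w7.png

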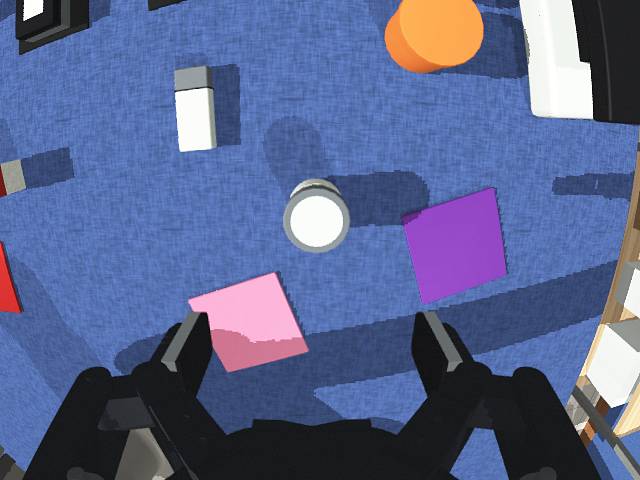

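Jar lid at (316,218), with pink and purple mats nearby that are only flat. The bottle cap measured (654,222), which is centred. Check the lid centre, then descend.

```bash

python3 - <<'E'
from w import *
im=cv2.imread("pics/w7.png"); s=env.read_state()
hsv=cv2.cvtColor(im,cv2.COLOR_BGR2HSV); wrect(s,(hsv[...,2]>220)&(hsv[...,1]<40),(316,218),.066,"lid")
E
python3 -m pendant '[[[0,0.15,3,0],[0,0.15,7,0],[0,0.15,11,0],[0,0.15,15,0],[0,0.15,17.5,0],[0,0.15,19,0],[0,0.15,19.6,0],[0,0.15,19.6,0],[0,0.15,19.6,0],[0,0.15,19.6,0]]]'
python3 -m pendant '[[[0,0,0,0],[0,0,0,0],[0,0,0,0],[0,0,0,0],[0,0,0,0],[0,0,0,0],[0,0,0,0],[0,0,0,0],[0,0,0,0]]]' 0
python3 go.py 668.2 -195 150 0
```

```text
lid ctr 394.8 -321.2 size 44.0 43.8 ang 63.4 centroid 395.0 -321.2
time: 16.1
eef_pos: [0.3971, -0.3208, 0.0317]
eef_rot: [3.14, -0.002, 0.001]
contact_force: [-0.5, -0.2, -0.8]
width: 0.0857
gripper_force: 0.0
time: 16.85
eef_pos: [0.3967, -0.3208, 0.0316]
eef_rot: [3.14, -0.002, -0.0]
contact_force: [-0.6, 1.4, 8.2]
width: 0.0562
gripper_force: 62.5
pos [ 396.7 -320.8   31.6] rot [ 1.799e+02 -1.000e-01 -0.000e+00] t 16.85
[668.2, -195.0, 150.0, 0.0] -> [27.17, -12.57, -11.81, -0.01]
```

```bash

python3 -m pendant '[[[0,0,-2,0],[0,0,-5,0],[0,0,-8.5,0],[0,0,-11.8,0],[2,-0.9,-11.8,0],[5,-2.3,-11.8,0],[8.3,-3.8,-11.8,0],[11.6,-5.4,-11.8,0],[14.9,-6.9,-11.8,0],[18.2,-8.4,-11.8,0],[21.5,-9.9,-11.8,0],[24.3,-11.2,-11.8,0],[26.3,-12.1,-11.8,0],[27.2,-12.6,-11.8,0],[27.2,-12.6,-11.8,0],[27.2,-12.6,-11.8,0],[27.2,-12.6,-11.8,0]]]'
python3 -m pendant '[[[0,0,0,0],[0,0,0,0]]]'
python3 go.py 669 -195 36.8 0
```

```text
time: 18.27
eef_pos: [0.6673, -0.1948, 0.1482]
eef_rot: [3.142, 0.001, -0.001]
contact_force: [-0.1, -0.6, -2.1]
width: 0.0565
gripper_force: 64.5
time: 18.43
eef_pos: [0.6675, -0.1951, 0.1487]
eef_rot: [3.141, -0.0, -0.001]
contact_force: [-0.3, -0.1, -1.6]
width: 0.0565
gripper_force: 64.5
pos [ 667.5 -195.1  148.7] rot [ 1.8e+02 -0.0e+00 -1.0e-01] t 18.4333
[669.0, -195.0, 36.8, 0.0] -> [0.15, -0.02, 11.19, -0.08]
```

```bash

python3 -m pendant '[[[0.1,0,3,0],[0.1,0,6,0],[0.1,0,9,0],[0.1,0,10.4,0],[0.1,0,10.9,0],[0.1,0,11.1,0],[0.1,0,11.15,0],[0.1,0,11.2,0],[0.1,0,11.2,0],[0.1,0,11.2,0],[0.1,0,11.2,0]]]'
```

```text
time: 19.35
eef_pos: [0.6696, -0.1945, 0.0372]
eef_rot: [3.141, -0.001, 0.0]
contact_force: [-0.6, 1.0, -2.5]
width: 0.0563
gripper_force: 64.7
```

```bash

python3 -m pendant '[[[0,0,0.1,0],[0,0,0.1,0],[0,0,0.1,0]]]'
python3 -m pendant '[[[0,0,0,0],[0,0,0,0],[0,0,0,0],[0,0,0,0],[0,0,0,0],[0,0,0,0],[0,0,-3,0],[0,0,-7,0],[0,0,-11,0],[-3,0,-15,0],[-6,0,-18,0],[-8,0,-19,0],[-8,0,-19,0],[-8,0,-19,0],[-8,0,-19,0]]]' 1
python3 - <<'E'
from w import *
s,im,D=snap("w8"); np.savez("w8.npz",im=im,p=s["eef_pos"],r=s["eef_rot"])
E
python3 go.py 495.5 -202 225 2.3
```

```text
time: 19.6
eef_pos: [0.6695, -0.1944, 0.0358]
eef_rot: [3.141, -0.001, -0.0]
contact_force: [0.3, 0.2, 1.4]
width: 0.0568
gripper_force: 64.8
time: 20.85
eef_pos: [0.5894, -0.1943, 0.2249]
eef_rot: [-3.141, 0.0, -0.0]
contact_force: [0.1, -0.5, 0.3]
width: 0.0855
gripper_force: 0.0
pos [ 589.4 -194.1  224.1] rot [-1.8e+02  1.0e-01  0.0e+00] t 20.9
[495.5, -202.0, 225.0, 2.3] -> [-9.39, 0.79, -0.08, -2.3]
```

View pics/w8.png

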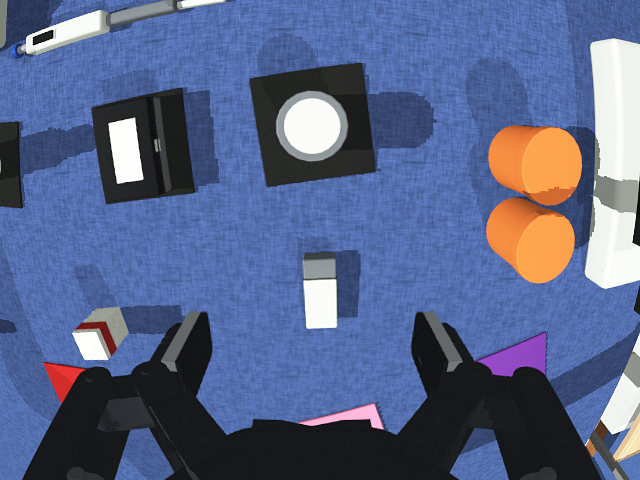

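The jar stands on the right mat at (312,126). The mailer is at (320,291) with its grey end away from the robot. Measure both.

```bash

python3 - <<'E'
from w import *
z=np.load("w8.npz"); im=z["im"]; s=dict(eef_pos=z["p"],eef_rot=z["r"])
hsv=cv2.cvtColor(im,cv2.COLOR_RGB2HSV); V=hsv[...,2]; S=hsv[...,1]
b=(V<80)&(S<110); li=(S<40)&(V>100)
wrect(s,(V>220)&(S<40),(312,126),.070,"jarlid"); wrect(s,li,(320,300),.02,"mailer")
wrect(s,b,(262,100),.004,"R")
E
python3 -m pendant '[[[-3,0.3,0,-2.3],[-6,0.6,0,-2.3],[-8.5,0.8,0,-2.3],[-9.4,0.8,4,-2.3],[-9.4,0.8,8,-2.3],[-9.4,0.8,10,-2.3],[-9.4,0.8,10,-2.3],[-9.4,0.8,10,-2.3],[-9.4,0.8,10,-2.3],[-9.4,0.8,10,-2.3]]]'
python3 go.py 495.5 -202 2 2.3
```

```text
jarlid ctr 667.9 -193.8 size 44.1 43.5 ang 0.1 centroid 667.8 -193.9
mailer ctr 495.8 -202.6 size 82.8 34.1 ang 1.7 centroid 494.6 -203.1
R ctr 668.2 -195.3 size 109.4 109.4 ang 8.2 centroid 668.4 -195.3
time: 21.73
eef_pos: [0.4966, -0.2028, 0.1267]
eef_rot: [3.14, -0.002, 0.04]
contact_force: [-0.2, 0.1, 0.6]
width: 0.0856
gripper_force: 0.0
pos [ 496.6 -202.8  126.7] rot [ 1.799e+02 -1.000e-01  2.300e+00] t 21.7333
[495.5, -202.0, 2.0, 2.3] -> [-0.13, -0.11, 12.47, 0.02]
```

```bash

python3 -m pendant '[[[-0.05,0,3,0],[-0.05,0,6,0],[-0.05,0,9,0],[-0.05,0,11,0],[-0.05,0,12,0],[-0.05,0,12.2,0],[-0.05,0,12.2,0],[-0.05,0,12.2,0],[-0.05,0,12.2,0]]]'
python3 -m pendant '[[[0,0,0,0],[0,0,0,0],[0,0,0,0],[0,0,0,0],[0,0,0,0],[0,0,0,0],[0,0,0,0],[0,0,0,0],[0,0,0,0],[0,0,0,0],[0,0,0,0]]]' 0
python3 go.py 652.8 -15 130 4.8
```

```text
time: 22.48
eef_pos: [0.4958, -0.203, 0.0049]
eef_rot: [3.14, -0.003, 0.04]
contact_force: [-0.1, -0.3, 0.3]
width: 0.0855
gripper_force: 0.0
time: 23.4
eef_pos: [0.4951, -0.2025, 0.0038]
eef_rot: [3.141, -0.001, 0.04]
contact_force: [-0.3, 0.6, 5.4]
width: 0.0326
gripper_force: 61.5
pos [ 495.1 -202.5    3.8] rot [180.   -0.    2.3] t 23.4
[652.8, -15.0, 130.0, 4.8] -> [16.52, -18.1, -12.61, -2.5]
```

```bash

python3 -m pendant '[[[0,0,-2,0],[0,0,-5,0],[0,0,-8.5,0],[0,0,-12,0],[0,0,-12.6,0],[1.5,-1.7,-12.6,-2.5],[4,-4.4,-12.6,-2.5],[6.5,-7.1,-12.6,-2.5],[9,-9.9,-12.6,-2.5],[11.5,-12.6,-12.6,-2.5],[14,-15.3,-12.6,-2.5],[15.8,-17.3,-12.6,-2.5],[16.5,-18.1,-12.6,-2.5],[16.5,-18.1,-12.6,-2.5],[16.5,-18.1,-12.6,-2.5],[16.5,-18.1,-12.6,-2.5],[16.5,-18.1,-12.6,-2.5],[16.5,-18.1,-12.6,-2.5]]]'
python3 go.py 652.3 -15 43 4.8
python3 - <<'E'
from w import *
snap("w9")
E
```

```text
time: 24.9
eef_pos: [0.6518, -0.0162, 0.1295]
eef_rot: [3.141, 0.0, 0.082]
contact_force: [0.5, -0.7, -0.3]
width: 0.0325
gripper_force: 60.8
pos [651.8 -16.2 129.5] rot [180.    0.    4.7] t 24.9
[652.3, -15.0, 43.0, 4.8] -> [0.06, -0.12, 8.65, -0.11]
```

View pics/w9.png

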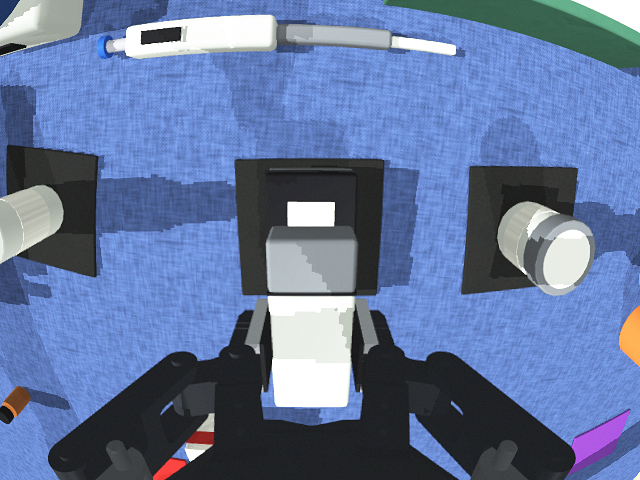

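The mailer is held at (312,310), lined up with the box, whose label shows at (311,215). Lower it.

```bash

python3 -m pendant '[[[0.05,-0.1,3,0],[0.05,-0.1,6,0],[0.05,-0.1,7.6,0],[0.05,-0.1,8.2,0],[0.05,-0.1,8.5,0],[0.05,-0.1,8.6,0],[0.05,-0.1,8.6,0],[0.05,-0.1,8.6,0],[0.05,-0.1,8.6,0]]]'
python3 -m pendant '[[[0,0,0,0],[0,0,0,0]]]'
```

```text
time: 25.7
eef_pos: [0.6535, -0.0139, 0.0447]
eef_rot: [3.141, -0.002, 0.084]
contact_force: [-0.3, -0.8, 0.4]
width: 0.0321
gripper_force: 60.7
time: 25.87
eef_pos: [0.653, -0.0138, 0.0439]
eef_rot: [3.141, -0.001, 0.084]
contact_force: [0.0, 0.2, -0.8]
width: 0.0325
gripper_force: 60.7
```

```bash

python3 -m pendant '[[[0,0.1,0,0],[0,0.1,0.1,0],[0,0.1,0.15,0],[0,0.1,0.15,0],[0,0.1,0.15,0]]]'
python3 -m pendant '[[[0,0,0,0],[0,0,0,0],[0,0,0,0],[0,0,0,0],[0,0,0,0],[0,0,0,0],[0,0,-3,0],[0,0,-7,0],[0,0,-11,0],[-3,0,-14,0],[-6,0,-16,0],[-8,0,-17,0],[-8,0,-17,0],[-8,0,-17,0],[-8,0,-17,0]]]' 1
python3 - <<'E'
from w import *
s,im,D=snap("w10"); hsv=cv2.cvtColor(im,cv2.COLOR_RGB2HSV); V=hsv[...,2]; S=hsv[...,1]
np.savez("w10.npz",im=im,p=s["eef_pos"],r=s["eef_rot"])
E
```

```text
time: 26.28
eef_pos: [0.6529, -0.0149, 0.0419]
eef_rot: [3.141, -0.0, 0.084]
contact_force: [0.7, -0.9, 1.3]
width: 0.0324
gripper_force: 61.0
time: 27.53
eef_pos: [0.5735, -0.0215, 0.2114]
eef_rot: [-3.142, -0.0, 0.084]
contact_force: [0.6, 0.1, 0.1]
width: 0.0855
gripper_force: 0.0
```

View pics/w10.png

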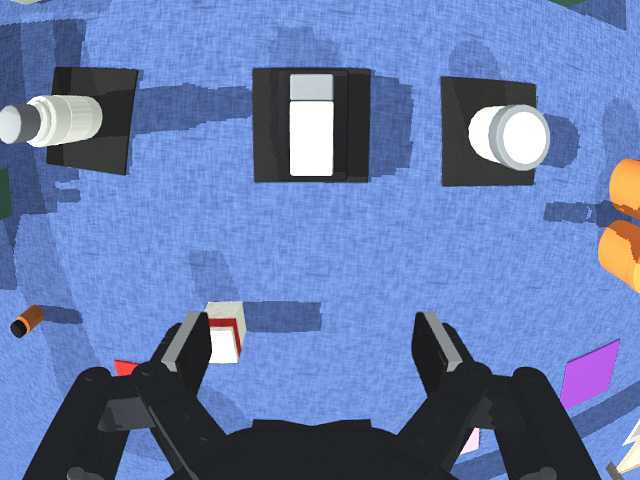

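The mailer lies flat and centred on the box at (311,125). The bottle and jar stand on their mats, and the carton and vial are untouched. A last numeric check follows, then I hand in.

```bash

python3 - <<'E'
from w import *
z=np.load("w10.npz"); im=z["im"]; s=dict(eef_pos=z["p"],eef_rot=z["r"])
hsv=cv2.cvtColor(im,cv2.COLOR_RGB2HSV); V=hsv[...,2]; S=hsv[...,1]
wrect(s,(S<50)&(V>110),(311,130),.058,"mailer"); wrect(s,(V>220)&(S<40),(525,137),.070,"jarlid")
b=(V<80)&(S<110); wrect(s,b,(258,100),.004,"M"); wrect(s,b,(65,90),.004,"L")
h=hsv[...,0]
wrect(s,cv2.morphologyEx(((h>105)&(h<170)&b|((V>110)&(S<50))).astype(np.uint8),cv2.MORPH_OPEN,np.ones((3,3))),(310,178),.038,"lid")
E
python3 -m pendant '[[[0,0,0,0],[0,0,0,0],[0,0,0,0],[0,0,0,0]]]'
```

```text
mailer ctr 641.8 -14.9 size 59.4 34.5 ang 4.8 centroid 641.9 -15.0
jarlid ctr 668.0 -194.1 size 44.1 44.4 ang 10.3 centroid 668.0 -194.2
M ctr 651.7 -13.9 size 109.1 109.3 ang 4.7 centroid 652.0 -14.1
L ctr 654.1 222.2 size 110.7 109.4 ang 83.6 centroid 654.0 212.6
lid ctr 652.8 -14.4 size 94.3 59.4 ang 3.8 centroid 651.5 -10.6
time: 27.92
eef_pos: [0.5733, -0.0215, 0.2111]
eef_rot: [-3.141, 0.001, 0.084]
contact_force: [-0.1, -0.0, -0.6]
width: 0.0853
gripper_force: 0.0
```

```bash
python3 -c "
from workcell import env
print(env.sign_off())"
```

```text
the job is handed in; nothing more can be done
None
```

I handed the job in at about 28 s. The slide box, bottle and jar are on their mats, each within about 1–2 mm of the middle by camera. The mailer lies flat, centred and lengthwise on the box, and I moved nothing else.

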